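Open the vial heater to its stop and load a sample

ROBOT

A 6-joint arm with a two-finger parallel gripper is mounted at the origin on the work surface. World frame = base frame: x ahead of the robot, y to its left, z up, the work surface at z = 0. Lengths are in m, angles in rad, forces in N, time in s.
With the tool pointing down it reaches from about 0.25 to 0.725 m from the base axis. Payload 4 kg.
Tool frame: the origin (TCP) lies between the finger pads; the fingertips stand 8 mm ahead of it and the grasp point (between the pads) lies 11 mm behind it (bot.tip_reach is the distance from the TCP to the fingertips, in m); z points along the fingers, y is the line along which they close (so a half turn about z gives the same grasp; the last joint's range is limited). The gripper opens to 85 mm and grips with 20 to 120 N. Pads are 22 mm wide; open, the fingers measure 114 mm over their backs; the gripper's body (76 mm by 85 mm) begins 54 mm behind the grasp point. The pads swing forward as they close: fully open they stand 13 mm farther back than shut.
Start: joints at [1.158, 0.241, 0.005, 1.335, 0, 1.571], TCP at [0.201, 0.458, 0.239] pointing down, gripper open.
Joint ranges: [-2.72, 2.72], [-1.05, 1.87], [-1.09, 1.28], [-1.99, 2.15], [-1.42, 1.44], [-3.14, 3.14]. Speed limits (rad/s): [2.79, 2.79, 3.14, 3.14, 3.14, 3.14].

INTERFACE

Orientations are given as a unit quaternion [x, y, z, w].
In Python, from workcell import bot gives the robot as it stands.
- The arm moves only by the tool move_arm, never from a script. Its argument "deltas" is a list of rows, each a list of 7 numbers: the opening, from 0 (shut) to 1 (fully open), then the shift along the tool's x, y, z in mm, then the turn, a rotation vector about the tool's x, y, z in degrees. In form: [[gripper, tx, ty, tz, ax, ay, az], ...]. A call has 1 to 10 rows; each row shifts and turns the commanded pose from where the row before left it, along the tool's axes as they then stand; what a row does not reach is not made up. A row lasts 1/12 s, in which the tool goes at most 41.7 mm and 7.16 degrees, less where a joint would pass 70% of its speed; a pose out of reach is approached as far as the arm can. A call is refused whole if a number of a shift passes 41.7 or a number of a turn 7.16, either way. A call with a gripper value outside its range is refused whole. The fingers move at their own pace and stop on an object; the grip force is fixed at half the most. Time passes only in rows, so rows that do not move let the fingers close. It gives the time, the measured TCP pose, the force, the opening and the grip force at its end, in the units of the state.
- bot.get_obs(): the state, without advancing time (a new reading comes with each control period).
- bot.camera(name): name is "scene" or "top" or "wrist"; returns the picture (384x512x3 uint8, blue, green, red); there is no depth.
- bot.calibration(name): a dict with "K" (3x3 intrinsics, pixels), "position" and "orientation" of the camera in the world. Camera axes: x right, y down, z forward; pixel columns grow to the right and rows downward; lengths in m; the calibration is good to about 2 mm. A picture is of the moment at which its call begins: read the wrist's pose just before it. calibration takes no time and is no camera call; for the wrist camera it gives the pose at the moment of the call.
- bot.job_done(): hands the job in; it is judged then, once.
Trained networks look in the newest picture that a camera, given by its name, has taken for a name from the list of things; names that differ only in an ending like _2 or _b are one class to them, and where a whole thing is asked for, a point or a joint stands for the part that bears it (a point fixed in the world has none). Each returns a list of dicts, best first, with "conf" (0 to 1); they miss things now and then, are a little off and sometimes report something else, mostly with a low value. They report only what shows in the picture. A call takes as long as a camera call. They do not tell look-alikes from the thing itself.
- bot.outline_of(query, camera): "pixels" (384x512 bool, what is visible of it) and "rect" ([left, top, width, height] in pixels, round what is visible of it).
The state is a dict: "clock": time; "joint_pos": joint angles; "joint_vel": joint speeds; "tau": joint torques, N m; "eef_pos": TCP position; "tool_rot": TCP orientation; "ft_force": force on the tool from outside, world axes, zero at the start; "ft_torque": the same for the moment, N m; "grip_width": finger opening in m; "grasp_force": force on a finger pad.
Only numpy, scipy, OpenCV 4.12 (cv2) and the standard library are available. Lean on these libraries where they do the work, as an engineer would, in place of code of your own. Each camera call takes 0.05 s, during which the arm holds its last target. There are 200 camera calls.

TASK

Swing the clear cover of the vial heater all the way back until it rests on its rubber stop, without forcing it against the stop. Then take the teal-capped sample vial from the blue rack and set it gently, fully home, in the empty middle well; leave the cover open on its stop for the next vials, and leave everything else as it stands.

Things in the scene. Friction and masses are not known exactly. Their poses are not given: they have to be found in the camera images.
- cover (a joint): Hinge angle of the heater's clear cover (rad): 0 = shut, grows as it swings up and back, away from the heater's front. The hinge is stiff: the cover stays where it is left, and may start ajar. Swinging it takes 3 to 4 N across the bar near shut, about 1 N past upright. It meets its stop somewhere from 1.6 to 1.95 rad, as its buffers are set: find it by feel.
- heater: Dry-block vial heater, cream case 275 x 210 mm, deck 100 mm high, teal trim; fixed. Origin on the bench under the middle well; x points from its front (sloping panel, robot side) to its back, y along the row of wells. The cover, when open, stands over x above +50 mm, so beside it close the gripper along heater y.
- hinge (a point): Middle of the cover's hinge axis (fixed to the heater), 112 mm above the bench, 71 mm behind the well row. Axes as the heater; the hinge axis runs along y.
- bar (a point): Middle of the cover's teal round grip bar (moves and turns with the cover): 12 mm thick, 130 mm long along y, 38 mm in front of the cover's front wall, its two posts 55 mm either side. Shut, it lies 159 mm in front of the hinge axis and 18 mm above it. The bar can turn between finger pads that stay pointing down.
- stop: The cover's stop: steel strip on the rear deck with two black rubber buffers, 16 mm wide, on which the cover's back wall comes to rest 45 mm from the hinge. Origin on the deck under the strip; the buffers are screwed 5 to 15 mm up, differently each time. Pushing 5 N at the bar puts about 15 N on them; 1 mm further at the bar adds about 7 N.
- well (a point): Centre of the mouth of the empty middle well, at the top face of the aluminium block (104 mm above the bench). Round well 26.5 mm wide, 38 mm deep, chamfered. Its neighbours along y, 56 mm away, hold vials that stand 37 mm out of the block.
- vial: The sample vial to load: amber glass, 24 mm diameter, 75 mm tall with its teal cap (top 18 mm), 35 to 70 g. Origin at the centre of its bottom; z up its axis. It stands in one of the three places of the rack.
- rack: Blue plastic vial rack, 176 x 50 x 40 mm, fixed; three places in a row along its x, 56 mm apart, each 27 mm wide, 25 mm deep (vials stand 50 mm out of it). Origin at the centre of its underside.
- loaded_a: Black-capped vial (same size) already in the heater's well at heater y -56 mm. Origin at its bottom centre.
- loaded_b: Black-capped vial (same size) already in the heater's well at heater y +56 mm. Origin at its bottom centre.
- spare_a: White-capped vial (same size) in the rack. Origin at its bottom centre.
- spare_b: White-capped vial (same size) in the rack. Origin at its bottom centre.
- bottle_a: White plastic reagent bottle, 48 mm diameter, 95 mm tall, on the bench. Origin at its bottom centre.
- bottle_b: White plastic reagent bottle, 48 mm diameter, 95 mm tall, on the bench. Origin at its bottom centre.
- beaker: Glass beaker, 68 mm diameter, 85 mm tall, on the bench. Origin at its bottom centre.
- jar_l: Amber screw jar with a black cap, 60 mm diameter, 85 mm tall, on the bench. Origin at its bottom centre.
Not all that is in view belongs to the job. What is shaped like the vial but purple or yellow is not meant.

How it is judged:
By the outcome, as a careful person would: the job done as asked, in the order asked, and still so for the second after the job is handed in, with the robot touching nothing.
It also fails if it takes over 72 s, if anything falls off the work surface, if the arm or the gripper's body presses on something with over 40 N, if the wrist force passes 120 N, or if a joint passes its speed limit or range.

## Working session

There is one attempt and no reset: what is moved stays moved. The work goes in short steps, Python scripts to look and compute and a tool call to move; the robot and the scene stay as the last step left them, time stands still between calls to the robot, and variables do not carry over. Pictures are saved under pics/ and viewed, at most 10 in all, crops included, and the job is handed in when it is done.

Besides the shell and the picture viewer there is one more tool, called as name(argument=value, ...) on one line, values as JSON. move_arm: Moves the arm, as the interface text tells. Its arguments: {"type":"object","properties":{"deltas":{"type":"array","items":{"type":"array","items":{"type":"number"}}}},"required":["deltas"]}

```bash
mkdir -p pics; ls
cat > h.py <<'E'
import numpy as np, cv2
from scipy.spatial.transform import Rotation as R
from workcell import bot
def proj(P,c):
    Rm=R.from_quat(c["orientation"]).as_matrix(); p=(np.atleast_2d(P)-c["position"])@Rm
    q=p@np.array(c["K"]).T; return q[:,:2]/q[:,2:]
def ray(uv,c,z):
    d=R.from_quat(c["orientation"]).as_matrix()@np.linalg.solve(np.array(c["K"]),[uv[0],uv[1],1]); o=np.array(c["position"])
    return o+d*(z-o[2])/d[2]
E
python3 - <<'E'
from h import *
for n in ["scene","top"]:
    im=bot.camera(n); cv2.imwrite(f"pics/{n}0.png",im); c=bot.calibration(n); print(n,np.round(c["position"],3),np.round(c["orientation"],3),np.round(c["K"],1).tolist())
    for q in ["heater","cover","bar","vial","rack","loaded_a","spare_a","stop"]:
        print(q,[(round(d["conf"],2),d["rect"]) for d in bot.outline_of(q,n)][:4])
a=cv2.imread("pics/scene0.png");b=cv2.imread("pics/top0.png")
o=bot.get_obs();print({k:np.round(v,3).tolist() for k,v in o.items()})
E
```

```text
pics
scene [ 1.456 -0.228  0.854] [ 0.693  0.569 -0.283 -0.341] [[404.5, 0.0, 257.0], [0.0, 404.5, 193.1], [0.0, 0.0, 1.0]]
heater [(0.71, [253.6, 153.6, 104.3, 103.4])]
cover [(0.82, [263.9, 155.7, 75.3, 56.5])]
bar [(0.79, [265.7, 155.0, 77.3, 60.3])]
vial [(0.73, [182.9, 213.1, 31.2, 40.9]), (0.71, [196.1, 218.8, 12.4, 18.9]), (0.6, [228.3, 216.0, 7.5, 21.0])]
rack [(0.89, [181.8, 210.0, 33.9, 42.7]), (0.66, [121.4, 238.3, 20.2, 31.9])]
loaded_a []
spare_a []
stop [(0.74, [293.8, 206.3, 49.8, 20.9]), (0.2, [187.3, 197.9, 10.4, 18.5])]
top [ 0.326 -0.066  1.486] [ 0.711 -0.699  0.05  -0.054] [[457.9, 0.0, 257.1], [0.0, 457.9, 190.1], [0.0, 0.0, 1.0]]
heater [(0.77, [177.7, 145.0, 75.2, 94.7])]
cover [(0.72, [173.8, 155.3, 71.8, 63.6])]
bar [(0.83, [172.2, 154.7, 72.2, 63.5]), (0.27, [392.1, 195.5, 17.9, 15.8])]
vial [(0.53, [308.1, 173.1, 9.8, 10.0]), (0.43, [278.6, 181.7, 5.1, 9.7]), (0.4, [312.1, 144.7, 14.0, 13.1])]
rack [(0.76, [302.7, 169.5, 25.8, 55.7])]
loaded_a []
spare_a [(0.6, [313.4, 209.3, 11.3, 10.3]), (0.52, [311.0, 190.2, 9.8, 12.0]), (0.23, [172.7, 153.4, 71.2, 65.6])]
stop []
{'clock': 0.9, 'joint_pos': [1.158, 0.241, 0.005, 1.335, 0.0, 1.571], 'joint_vel': [0.0, 0.002, -0.001, -0.002, 0.002, -0.0], 'tau': [-0.001, -37.219, 25.269, 0.001, 0.0, -0.0], 'eef_pos': [0.201, 0.458, 0.239], 'tool_rot': [0.205, 0.979, 0.0, 0.0], 'ft_force': [0.484, -0.565, -1.026], 'ft_torque': [-0.007, -0.007, 0.031], 'grasp_force': 0.0, 'grip_width': 0.086}
```

Run:
```python
import cv2,numpy as np
b=cv2.imread("pics/top0.png")[110:260,130:430]; a=cv2.imread("pics/scene0.png")[140:280,110:370]
cv2.imwrite("pics/t1.png",cv2.resize(b,None,fx=2.66,fy=2.66,interpolation=cv2.INTER_CUBIC))
cv2.imwrite("pics/s1.png",cv2.resize(a,None,fx=3,fy=3,interpolation=cv2.INTER_CUBIC))
```

```text
(no output)
```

View pics/t1.png

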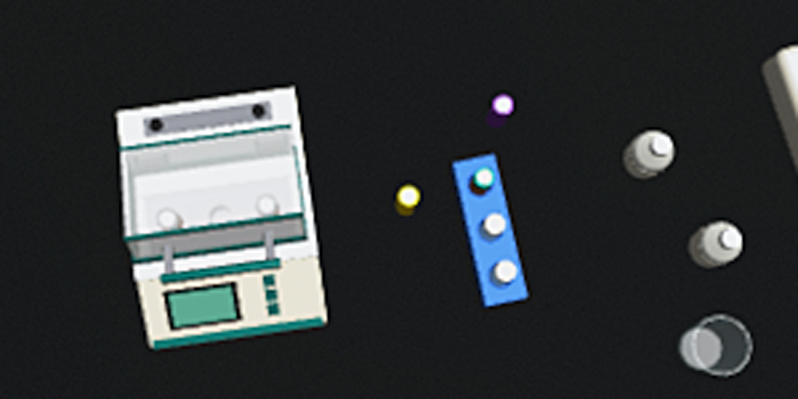

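View pics/s1.png

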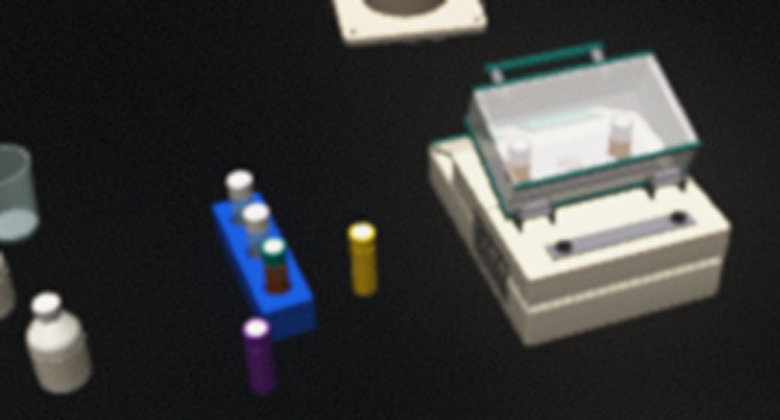

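Top crop: the teal cap is at (484,178), the rack's far place. White caps are at (495,225) and (505,271), and the look-alikes are yellow (408,197) and purple (503,105). The cover is ajar, with bar ends at (163,276) and (280,263). The scene crop agrees: the teal cap with the amber body is at (273,250). I choose that one and fit the poses.

```bash
cat > fit.py <<'E'
from h import *
from scipy.optimize import least_squares
ct,cs=bot.calibration("top"),bot.calibration("scene")
T=lambda p:np.array(p)/2.66+[130,110]; S=lambda p:np.array(p)/3+[110,140]
def pts(v):
    x,y,a,th,xr=v; H=lambda p:np.array([x,y,0])+R.from_euler("z",a).apply(p)
    ph=np.pi-np.arctan2(18,159)-th; bx,bz=.071+.16*np.cos(ph),.112+.16*np.sin(ph)
    top=[[0,.056,.141],[0,-.056,.141],[0,0,.104],[bx,.065,bz],[bx,-.065,bz],[xr,.105,.1],[xr,-.105,.1]]
    return H(np.array(top))
ut=T([[167,219],[266,205],[219,214],[162,276],[281,263],[117,112],[294,87]])
us=S([[621,120],[519,145],[570,163],[604,46],[488,70],[728,226],[527,298]])
f=lambda v:np.r_[(proj(pts(v),ct)-ut).ravel(),(proj(pts(v),cs)-us).ravel()]
s=least_squares(f,[.45,.2,0,.3,.13],loss="soft_l1")
print("heater x y yaw th xr",np.round(s.x,4)); print(np.round(f(s.x),1).reshape(2,-1,2).tolist())
P=pts(s.x);print("bar mid",(P[3]+P[4])/2,"well",P[2])
# vials
g=lambda p:np.r_[proj(p,ct)[0]-T([484,177]),proj(p,cs)[0]-S([273,243])]
s=least_squares(g,[.45,0,.09]);print("teal top",s.x,s.fun)
for q in [(484,178),(495,224),(505,270.5),]: print(ray(T(q),ct,.09))
E
python3 fit.py
```

```text
heater x y yaw th xr [0.5247 0.0815 0.1551 0.3813 0.1399]
[[[-0.6, -0.4], [-0.4, -0.3], [-0.2, 0.7], [-1.4, 0.3], [-0.8, -1.0], [-0.8, -0.4], [-0.2, -0.1]], [[-0.5, 0.7], [-0.7, 0.1], [-1.1, 0.1], [-1.1, 0.1], [-1.7, 0.2], [0.3, 0.4], [-0.5, -6.1]]]
bar mid [0.45566422 0.07067331 0.18786494] well [0.52469586 0.08146808 0.104     ]
teal top [ 0.57686011 -0.22199548  0.09465285] [-0.60062054 -0.05531176 -0.55309754 -0.00515878]
[ 0.57637534 -0.22437551  0.09      ]
[ 0.52258071 -0.23708389  0.09      ]
[ 0.46878974 -0.24849996  0.09      ]
```

move_arm(deltas=[[0.4, 0, 0, -2, 0, 0, 7.16], [0.4, 0, 0, -2, 0, 0, 7.16], [0.4, 0, 0, -2, 0, 0, 7.16], [0.4, 0, 0, -2, 0, 0, 7.16], [0.4, 0, 0, -2, 0, 0, 7.16], [0.4, 0, 0, -2, 0, 0, 7.16], [0.4, 0, 0, 0, 0, 0, 7.16], [0.4, 0, 0, 0, 0, 0, 7.16], [0.4, -38, 17, 0, 0, 0, 0], [0.4, -38, 17, 0, 0, 0, 0]])

```text
clock: 1.73
eef_pos: [0.2458, 0.3888, 0.2509]
tool_rot: [0.647, 0.762, 0.0, 0.0]
ft_force: [1.5, -0.4, 0.1]
grip_width: 0.0343
grasp_force: 0.0
```

move_arm(deltas=[[0.4, -38, 17, 0, 0, 0, 0], [0.4, -38, 17, 0, 0, 0, 0], [0.4, -38, 17, 0, 0, 0, 0], [0.4, -38, 17, 0, 0, 0, 0], [0.4, -38, 17, 0, 0, 0, 0], [0.4, -38, 17, 0, 0, 0, 0], [0.4, -38, 17, 0, 0, 0, 0], [0.4, -38, 17, 0, 0, 0, 0], [0.4, -38, 14, 0, 0, 0, 0], [0.4, 0, 0, 0, 0, 0, 0]])

```text
clock: 2.57
eef_pos: [0.4512, 0.0685, 0.2513]
tool_rot: [0.652, 0.758, -0.0, 0.002]
ft_force: [0.1, 1.0, -0.7]
grip_width: 0.0339
grasp_force: 0.0
```

Run:
```python
from h import *
o=bot.get_obs();print(o["clock"],np.round(o["eef_pos"],4),np.round(R.from_quat(o["tool_rot"]).as_matrix(),3).tolist(),o["ft_force"],o["grip_width"],np.round(o["joint_pos"],2))
c=bot.calibration("wrist");im=bot.camera("wrist")
print(c["position"],proj([[.4557,.0707,.1879]],c))
cv2.imwrite("pics/w1.png",im)
for d in bot.outline_of("bar","wrist"): print(d["conf"],d["rect"])
```

```text
2.5667 [0.4512 0.0685 0.2513] [[-0.149, 0.989, 0.002], [0.989, 0.149, -0.003], [-0.003, 0.002, -1.0]] [ 0.12902088  1.02995064 -0.71570022] 0.03390168727188426 [ 0.15  0.15 -0.08  1.34 -0.    1.57]
[0.43994938 0.13821279 0.38570387] [[263.70923868 205.62851887]]
0.58 [253.1, 54.0, 222.8, 240.6]
```

View pics/w1.png

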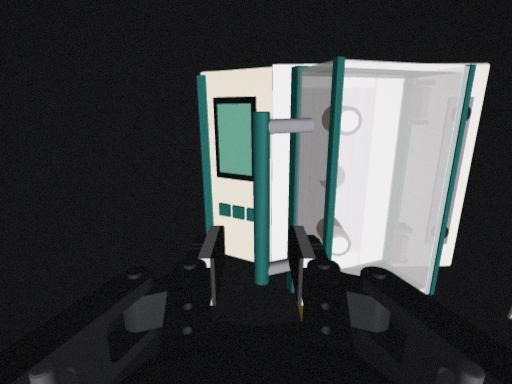

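The wrist view shows the bar running from (262,113) to (262,285), about 1 mm off the prediction, with the fingers straddling it. The rear finger has little room to the front wall, so I'm narrowing the opening before going down.

move_arm(deltas=[[0.29, 1, 1.8, 0, 0, 0, 0], [0.29, 0, 1.8, 0, 0, 0, 0], [0.29, 0, 0, 15, 0, 0, 0], [0.29, 0, 0, 15, 0, 0, 0], [0.29, 0, 0, 15, 0, 0, 0], [0.29, 0, 0, 10, 0, 0, 0], [0.29, 0, 0, 9, 0, 0, 0], [0.29, 0, 0, 9, 0, 0, 0], [0.29, 0, 0, 0, 0, 0, 0]])

```text
clock: 3.42
eef_pos: [0.4503, 0.0766, 0.1767]
tool_rot: [0.648, 0.761, -0.001, -0.001]
ft_force: [-0.2, -0.4, -1.0]
grip_width: 0.0247
grasp_force: 0.0
```

move_arm(deltas=[[0, 0, 0, 0, 0, 0, 0], [0, 0, 0, 0, 0, 0, 0], [0, 0, 0, 0, 0, 0, 0], [0, 0, 0, 0, 0, 0, 0]])

```text
clock: 3.75
eef_pos: [0.4538, 0.0768, 0.1788]
tool_rot: [0.649, 0.761, 0.002, 0.001]
ft_force: [6.2, 3.0, -7.0]
grip_width: 0.0096
grasp_force: 58.5
```

Run:
```python
from h import *
o=bot.get_obs();p=o["eef_pos"];print(np.round(p,4),o["ft_force"],o["grip_width"],o["grasp_force"],np.round(o["joint_pos"],2))
c=bot.calibration("wrist");im=bot.camera("wrist")
cv2.imwrite("pics/w2.png",im)
# arc increments from estimated angle
for z in (p[2]+.011,):
  th0=np.arcsin((z-.112)/.16)-np.arctan2(18,159); print("th from z",th0)
f=lambda th:np.array([-.16*np.cos(th+.1127),.16*np.sin(th+.1127)])
for th in np.arange(.38,2.0,.1): print(round(th,2),np.round(1e3*(f(th+.1)-f(th)),1))
```

```text
[0.4538 0.0768 0.1788] [ 6.19317656  2.98962088 -6.9812795 ] 0.009575287669300866 58.45910668373108 [ 0.17  0.2  -0.21  1.16  0.    1.58]
th from z 0.3951355943136018
0.38 [ 8.3 13.7]
0.48 [ 9.6 12.8]
0.58 [10.8 11.8]
0.68 [11.9 10.6]
0.78 [12.9  9.4]
0.88 [13.8  8.1]
0.98 [14.6  6.6]
1.08 [15.1  5.2]
1.18 [15.6  3.6]
1.28 [15.9  2. ]
1.38 [16.   0.4]
1.48 [16.  -1.1]
1.58 [15.8 -2.7]
1.68 [15.4 -4.3]
1.78 [14.9 -5.8]
1.88 [14.2 -7.3]
1.98 [13.4 -8.7]
```

View pics/w2.png

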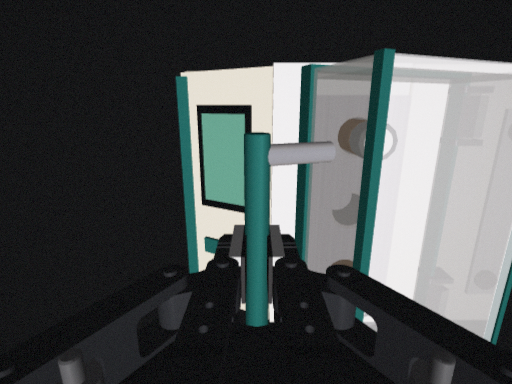

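The bar sits between the pads at 59 N grip. Its centre height gives about 0.39 rad, which matches the fit, so I start the arc.

move_arm(deltas=[[0, 0, 4.2, -6.8, 0, 0, 0], [0, 0, 4.5, -6.6, 0, 0, 0], [0, 0, 4.8, -6.4, 0, 0, 0], [0, 0, 5.1, -6.1, 0, 0, 0], [0, 0, 5.4, -5.9, 0, 0, 0]])

```text
clock: 4.22
eef_pos: [0.4738, 0.08, 0.2103]
tool_rot: [0.649, 0.761, -0.001, -0.002]
ft_force: [-5.3, 2.9, -3.8]
grip_width: 0.0098
grasp_force: 58.4
```

```bash
cat > st.py <<'E'
from h import *
o=bot.get_obs();p=o["eef_pos"]
hx=np.array([np.cos(.1551),np.sin(.1551)]);H=np.array([.5247,.0815])+.071*hx
u=(p[:2]-H)@hx; w=p[2]+.011-.112
F=o["ft_force"]
print("t",round(o["clock"],2),np.round(p,4),"u,w",round(u*1e3,1),round(w*1e3,1),"r",round(np.hypot(u,w)*1e3,1),"th",round(np.pi-np.arctan2(w,u)-.1127,3),"Fu Fy Fz",np.round([F[:2]@hx,F[1]*hx[0]-F[0]*hx[1],F[2]],1),"tau_y",np.round(o["ft_torque"],2),"grip",round(o["grip_width"],4),o["grasp_force"].__round__(1))
print("joints",np.round(o["joint_pos"],2))
E
python3 st.py
```

```text
t 4.22 [0.4738 0.08   0.2103] u,w -121.6 109.3 r 163.5 th 0.62 Fu Fy Fz [-4.8  3.7 -3.8] tau_y [ 0.51  1.4  -0.04] grip 0.0098 58.4
joints [ 0.17  0.22 -0.1   1.26  0.    1.58]
```

move_arm(deltas=[[0, 0, 5.6, -5.7, 0, 0, 0], [0, 0, 5.9, -5.4, 0, 0, 0], [0, 0, 6.2, -5.1, 0, 0, 0], [0, 0, 6.4, -4.8, 0, 0, 0], [0, 0, 6.6, -4.5, 0, 0, 0], [0, 0, 6.9, -4.1, 0, 0, 0], [0, 0, 7.1, -3.8, 0, 0, 0], [0, 0, 7.2, -3.4, 0, 0, 0], [0, 0, 7.4, -3.0, 0, 0, 0], [0, 0, 7.5, -2.7, 0, 0, 0]])

```text
clock: 5.05
eef_pos: [0.54, 0.0905, 0.2576]
tool_rot: [0.649, 0.761, 0.001, 0.0]
ft_force: [-11.0, 2.5, 17.1]
grip_width: 0.0099
grasp_force: 61.9
```

```bash
python3 st.py
```

```text
t 5.05 [0.54   0.0905 0.2576] u,w -54.5 156.6 r 165.8 th 1.123 Fu Fy Fz [-10.5   4.1  17.1] tau_y [ 0.28  2.51 -0.01] grip 0.0099 61.9
joints [0.17 0.33 0.17 1.41 0.   1.58]
```

move_arm(deltas=[[0, 0, 7.7, -2.3, 0, 0, 0], [0, 0, 7.8, -1.9, 0, 0, 0], [0, 0, 7.9, -1.5, 0, 0, 0], [0, 0, 7.9, -1.1, 0, 0, 0], [0, 0, 8, -0.7, 0, 0, 0], [0, 0, 8, -0.3, 0, 0, 0], [0, 0, 4, 0, 0, 0, 0], [0, 0, 0, 0, 0, 0, 0], [0, 0, 0, 0, 0, 0, 0]])

```text
clock: 5.8
eef_pos: [0.5942, 0.0991, 0.2657]
tool_rot: [0.649, 0.761, 0.004, 0.003]
ft_force: [-0.5, 2.0, 11.3]
grip_width: 0.0095
grasp_force: 64.2
```

```bash
python3 st.py
```

```text
t 5.8 [0.5942 0.0991 0.2657] u,w 0.4 164.7 r 164.7 th 1.461 Fu Fy Fz [-0.2  2.  11.3] tau_y [0.49 0.55 0.09] grip 0.0095 64.2
joints [0.16 0.44 0.35 1.48 0.   1.58]
```

The bar sits 7 mm behind the TCP, not 11, and that explains the upward load. I'll raise the arm 5 mm to unload it, then feel slowly for the stop.

move_arm(deltas=[[0, 0, 2, -2, 0, 0, 0], [0, 0, 2, -2, 0, 0, 0], [0, 0, 2, -1, 0, 0, 0], [0, 0, 2, 0, 0, 0, 0], [0, 0, 2, 0, 0, 0, 0], [0, 0, 2, 0, 0, 0, 0], [0, 0, 2, 0, 0, 0, 0]])

```text
clock: 6.38
eef_pos: [0.6056, 0.1007, 0.2659]
tool_rot: [0.649, 0.761, 0.0, -0.0]
ft_force: [-4.2, 3.0, 2.4]
grip_width: 0.0097
grasp_force: 62.5
```

```bash
sed -i 's/p\[2\]+.011/p[2]+.007/' st.py; python3 st.py
```

```text
t 6.38 [0.6056 0.1007 0.2659] u,w 11.9 160.9 r 161.4 th 1.532 Fu Fy Fz [-3.7  3.6  2.4] tau_y [ 0.58  0.89 -0.13] grip 0.0097 62.5
joints [0.16 0.47 0.4  1.5  0.   1.58]
```

move_arm(deltas=[[0, 0, 2, 0.2, 0, 0, 0], [0, 0, 2, 0.2, 0, 0, 0], [0, 0, 2, 0.3, 0, 0, 0]])

```text
clock: 6.63
eef_pos: [0.6116, 0.1017, 0.2654]
tool_rot: [0.649, 0.761, 0.0, -0.0]
ft_force: [-4.8, 2.9, 5.3]
grip_width: 0.0094
grasp_force: 62.8
```

```bash
python3 st.py
```

```text
t 6.63 [0.6116 0.1017 0.2654] u,w 18.0 160.4 r 161.4 th 1.57 Fu Fy Fz [-4.3  3.6  5.3] tau_y [ 0.59  1.39 -0.09] grip 0.0094 62.8
joints [0.16 0.48 0.42 1.51 0.   1.58]
```

I'll loosen the pads so only the front finger pushes the bar. That gives a cleaner feel for the stop.

move_arm(deltas=[[0.22, 0, 0, 0, 0, 0, 0], [0.22, 0, 0, 0, 0, 0, 0], [0.22, 0, 0, 0, 0, 0, 0]])

```text
clock: 6.88
eef_pos: [0.6124, 0.1006, 0.2645]
tool_rot: [0.649, 0.761, -0.0, 0.001]
ft_force: [0.2, -0.1, -0.1]
grip_width: 0.0185
grasp_force: 0.0
```

```bash
python3 st.py
```

```text
t 6.88 [0.6124 0.1006 0.2645] u,w 18.6 159.5 r 160.5 th 1.574 Fu Fy Fz [ 0.2 -0.1 -0.1] tau_y [ 0.02 -0.01  0.04] grip 0.0185 0.0
joints [ 0.16  0.48  0.42  1.51 -0.    1.58]
```

move_arm(deltas=[[0.22, 0, 2, 0.2, 0, 0, 0], [0.22, 0, 2, 0.2, 0, 0, 0], [0.22, 0, 2, 0.3, 0, 0, 0]])

```text
clock: 7.13
eef_pos: [0.6176, 0.1018, 0.2639]
tool_rot: [0.649, 0.761, -0.0, 0.0]
ft_force: [-1.0, -0.5, 0.5]
grip_width: 0.0188
grasp_force: 0.6
```

```bash
python3 st.py
```

```text
t 7.13 [0.6176 0.1018 0.2639] u,w 24.0 158.9 r 160.7 th 1.608 Fu Fy Fz [-1.  -0.3  0.5] tau_y [-0.12  0.29  0.  ] grip 0.0188 0.6
joints [ 0.16  0.5   0.44  1.52 -0.    1.58]
```

move_arm(deltas=[[0.22, 0, 2, 0.3, 0, 0, 0], [0.22, 0, 2, 0.3, 0, 0, 0]])

```text
clock: 7.3
eef_pos: [0.6216, 0.1027, 0.2633]
tool_rot: [0.649, 0.761, -0.0, 0.0]
ft_force: [-1.4, -1.2, 1.0]
grip_width: 0.0188
grasp_force: 0.6
```

```bash
python3 st.py
```

```text
t 7.3 [0.6216 0.1027 0.2633] u,w 28.0 158.3 r 160.8 th 1.633 Fu Fy Fz [-1.6 -1.   1. ] tau_y [-0.12  0.19 -0.01] grip 0.0188 0.6
joints [ 0.16  0.51  0.45  1.52 -0.    1.58]
```

move_arm(deltas=[[0.22, 0, 1.5, 0.3, 0, 0, 0], [0.22, 0, 1.5, 0.3, 0, 0, 0], [0.22, 0, 1, 0.2, 0, 0, 0]])

```text
clock: 7.55
eef_pos: [0.6256, 0.1036, 0.2625]
tool_rot: [0.649, 0.761, -0.0, -0.0]
ft_force: [-1.4, 0.1, 0.0]
grip_width: 0.0188
grasp_force: 0.6
```

move_arm(deltas=[[0.22, 0, 1.5, 0.3, 0, 0, 0], [0.22, 0, 1.5, 0.3, 0, 0, 0], [0.22, 0, 1, 0.2, 0, 0, 0]])

```text
clock: 7.8
eef_pos: [0.6296, 0.1042, 0.2618]
tool_rot: [0.649, 0.761, 0.0, 0.0]
ft_force: [-1.4, -0.3, 0.8]
grip_width: 0.019
grasp_force: 0.5
```

move_arm(deltas=[[0.22, 0, 1.5, 0.3, 0, 0, 0], [0.22, 0, 1.5, 0.4, 0, 0, 0], [0.22, 0, 1, 0.3, 0, 0, 0]])

```text
clock: 8.05
eef_pos: [0.6336, 0.1049, 0.2607]
tool_rot: [0.649, 0.761, 0.0, -0.0]
ft_force: [-1.2, -1.0, 0.1]
grip_width: 0.0187
grasp_force: 0.5
```

move_arm(deltas=[[0.22, 0, 1.5, 0.4, 0, 0, 0], [0.22, 0, 1.5, 0.4, 0, 0, 0], [0.22, 0, 1, 0.3, 0, 0, 0]])

```text
clock: 8.3
eef_pos: [0.6375, 0.1056, 0.2596]
tool_rot: [0.649, 0.761, 0.0, -0.0]
ft_force: [-1.0, 0.0, 0.3]
grip_width: 0.0186
grasp_force: 0.5
```

move_arm(deltas=[[0.22, 0, 1.5, 0.4, 0, 0, 0], [0.22, 0, 1.5, 0.4, 0, 0, 0], [0.22, 0, 1, 0.3, 0, 0, 0]])

```text
clock: 8.55
eef_pos: [0.6415, 0.1061, 0.2585]
tool_rot: [0.649, 0.761, 0.0, -0.0]
ft_force: [-1.0, -0.3, 0.2]
grip_width: 0.0189
grasp_force: 0.5
```

move_arm(deltas=[[0.22, 0, 1.5, 0.4, 0, 0, 0], [0.22, 0, 1.5, 0.5, 0, 0, 0], [0.22, 0, 1, 0.3, 0, 0, 0]])

```text
clock: 8.8
eef_pos: [0.6454, 0.1067, 0.2573]
tool_rot: [0.649, 0.761, 0.0, 0.0]
ft_force: [-0.7, 0.5, 0.7]
grip_width: 0.0187
grasp_force: 0.4
```

move_arm(deltas=[[0.22, 0, 1.5, 0.5, 0, 0, 0], [0.22, 0, 1.5, 0.5, 0, 0, 0], [0.22, 0, 1, 0.3, 0, 0, 0]])

```text
clock: 9.05
eef_pos: [0.6493, 0.1073, 0.256]
tool_rot: [0.649, 0.761, -0.0, 0.0]
ft_force: [-1.5, -1.2, 1.5]
grip_width: 0.0185
grasp_force: 0.4
```

move_arm(deltas=[[0.22, 0, 1.5, 0.5, 0, 0, 0], [0.22, 0, 1.5, 0.5, 0, 0, 0], [0.22, 0, 1, 0.4, 0, 0, 0]])

```text
clock: 9.3
eef_pos: [0.6533, 0.108, 0.2546]
tool_rot: [0.649, 0.761, -0.0, 0.0]
ft_force: [-0.4, -0.6, 0.1]
grip_width: 0.0189
grasp_force: 0.4
```

move_arm(deltas=[[0.22, 0, 1.5, 0.5, 0, 0, 0], [0.22, 0, 1.5, 0.6, 0, 0, 0], [0.22, 0, 1, 0.4, 0, 0, 0]])

```text
clock: 9.55
eef_pos: [0.6567, 0.1085, 0.2532]
tool_rot: [0.649, 0.761, -0.0, -0.0]
ft_force: [-3.6, -0.4, 2.2]
grip_width: 0.0191
grasp_force: 1.8
```

move_arm(deltas=[[0.22, 0, 0.7, 0.2, 0, 0, 0], [0.22, 0, 0, 0, 0, 0, 0]])

```text
clock: 9.72
eef_pos: [0.6573, 0.1086, 0.2531]
tool_rot: [0.649, 0.761, -0.0, -0.0]
ft_force: [-4.1, -1.2, 1.7]
grip_width: 0.0185
grasp_force: 2.0
```

```bash
python3 st.py
```

```text
t 9.72 [0.6573 0.1086 0.2531] u,w 64.2 148.1 r 161.4 th 1.867 Fu Fy Fz [-4.2 -0.5  1.7] tau_y [-0.15  0.83  0.05] grip 0.0185 2.0
joints [ 0.16  0.59  0.57  1.55 -0.    1.58]
```

Force rose from 1 N to 4 N while motion lagged: the cover is on its stop at about 1.85 rad. I back off to centre the pads on the bar and then lift clear.

move_arm(deltas=[[0.22, 0, -1.5, 0, 0, 0, 0], [0.22, 0, -1.7, 0, 0, 0, 0], [0.22, 0, 0, 0, 0, 0, 0], [0.22, 0, 0, -10, 0, 0, 0], [0.22, 0, 0, -15, 0, 0, 0], [0.22, 0, 0, -15, 0, 0, 0]])

```text
clock: 10.22
eef_pos: [0.6546, 0.1082, 0.2928]
tool_rot: [0.649, 0.761, -0.0, -0.0]
ft_force: [0.8, 0.3, 0.2]
grip_width: 0.0189
grasp_force: 0.0
```

```bash
python3 st.py
python3 - <<'E'
from h import *
im=bot.camera("scene");c=bot.calibration("scene")
hx=np.array([np.cos(.1551),np.sin(.1551),0]);H=np.array([.5247,.0815,.112])+.071*hx
hy=np.array([-hx[1],hx[0],0])
for th in (1.75,1.8,1.85,1.9):
    a=th+.1127; b=H-.16*np.cos(a)*hx+[0,0,.16*np.sin(a)]; print(th,np.round(proj([b+.065*hy,b-.065*hy],c),1).tolist())
cv2.imwrite("pics/s2.png",cv2.resize(im[90:240,200:380],None,fx=4,fy=4,interpolation=cv2.INTER_CUBIC))
E
```

```text
t 10.22 [0.6546 0.1082 0.2928] u,w 61.4 187.8 r 197.6 th 1.774 Fu Fy Fz [0.9 0.2 0.2] tau_y [ 0.03 -0.06  0.  ] grip 0.0189 0.0
joints [ 0.16  0.59  0.67  1.65 -0.    1.58]
1.75 [[343.9, 165.9], [298.7, 175.8]]
1.8 [[345.2, 168.2], [299.9, 178.3]]
1.85 [[346.5, 170.7], [301.1, 180.8]]
1.9 [[347.8, 173.2], [302.2, 183.5]]
```

View pics/s2.png

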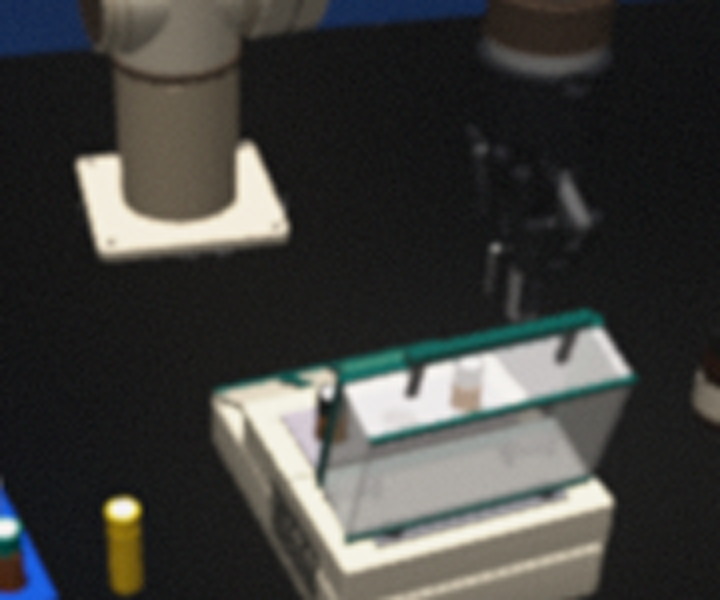

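Bar ends are at crop (600,317) and (410,355), which puts the cover at about 1.84 rad, still on its stop. Next is the vial.

move_arm(deltas=[[0.22, 0, 0, -12, 0, 0, 0], [0.22, -33, -14, 0, 0, 0, 0], [0.22, -34, -14, 0, 0, 0, 0], [0.22, -34, -14, 0, 0, 0, 0], [0.22, -34, -14, 0, 0, 0, 0], [0.22, -34, -14, 0, 0, 0, 0], [0.22, -34, -14, 0, 0, 0, 0], [0.3, -34, -14, 0, 0, 0, 0], [0.4, -34, -14, 0, 0, 0, 0], [0.5, -32, -14, 0, 0, 0, 0]])

```text
clock: 11.1
eef_pos: [0.5775, -0.2129, 0.3047]
tool_rot: [0.649, 0.761, 0.0, 0.0]
ft_force: [0.6, -0.1, 0.1]
grip_width: 0.0425
grasp_force: 0.0
```

move_arm(deltas=[[0.5, 0, 0, 5, 0, 0, -7.16], [0.5, 0, 0, 5, 0, 0, -7.16], [0.5, 0, 0, 5, 0, 0, -7.16], [0.5, 0, 0, 5, 0, 0, -7.16], [0.5, 0, 0, 5, 0, 0, -7.16], [0.5, 0, 0, 5, 0, 0, -7.16], [0.5, 0, 0, 5, 0, 0, -7.16], [0.5, 0, 0, 5, 0, 0, -7.16], [0.5, 0, 0, 5, 0, 0, -7.16], [0.5, 0, 0, 5, 0, 0, -7.16]])

```text
clock: 11.93
eef_pos: [0.5781, -0.211, 0.2543]
tool_rot: [0.078, 0.997, -0.0, 0.0]
ft_force: [-0.2, 0.3, -0.1]
grip_width: 0.0429
grasp_force: 0.0
```

move_arm(deltas=[[0.5, 0, 0, 10, 0, 0, -7.16], [0.5, 0, 0, 10, 0, 0, -7.16], [0.5, 0, 0, 10, 0, 0, -7.16], [0.5, 0, 0, 10, 0, 0, 0], [0.5, 0, 0, 0, 0, 0, 0], [0.5, 0, 0, 0, 0, 0, 0]])

```text
clock: 12.43
eef_pos: [0.5775, -0.2107, 0.2141]
tool_rot: [-0.105, 0.995, 0.0, -0.001]
ft_force: [-0.2, -0.6, 0.2]
grip_width: 0.0427
grasp_force: 0.0
```

Run:
```python
from h import *
o=bot.get_obs();M=R.from_quat(o["tool_rot"]).as_matrix();p=np.array(o["eef_pos"])
print(o["clock"],np.round(p,4),np.round(M,3).tolist(),np.round(o["joint_pos"],2),o["grip_width"])
c=bot.calibration("wrist");im=bot.camera("wrist");cv2.imwrite("pics/w3.png",im)
v=np.array([.5766,-.223,.09]);print("pred",proj([v],c),"delta tool mm",M.T@(v-p)*1e3)
hsv=cv2.cvtColor(im,cv2.COLOR_BGR2HSV)
m=cv2.inRange(hsv,(78,90,50),(98,255,255));n,_,s,ce=cv2.connectedComponentsWithStats(m)
for i in range(1,n):
    if s[i][4]>60: print("teal",s[i],ce[i],ray(ce[i],c,.085))
for d in bot.outline_of("vial","wrist"): r=d["rect"];print(d["conf"],r)
```

```text
12.4333 [ 0.5775 -0.2107  0.2141] [[-0.978, -0.208, -0.001], [-0.208, 0.978, 0.001], [0.001, 0.001, -1.0]] [-0.35  0.48  0.29  1.38 -0.   -0.56] 0.04272845681908828
pred [[242.1748579  181.87538404]] delta tool mm [  3.3082101  -11.907266   124.13995402]
teal [483  34  29  13 323] [497.06811146  39.58823529] [ 0.41573687 -0.041164    0.085     ]
teal [231 168  25  28 275] [243.22545455 179.68      ] [ 0.57562189 -0.22242685  0.085     ]
0.77 [306.1, 155.8, 43.8, 32.3]
0.76 [231.6, 160.1, 21.8, 37.1]
0.52 [207.5, 220.5, 14.6, 20.9]
```

View pics/w3.png

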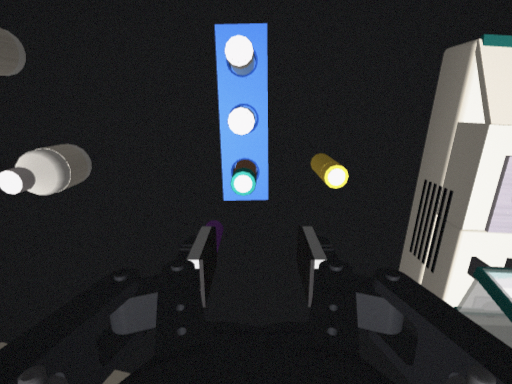

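Wrist view: the teal cap with amber body is at (243,184), white caps at (240,50) and (241,121), yellow at (336,177), purple partly hidden at (215,232). The choice holds, and the vial is at about (0.578, -0.222).

move_arm(deltas=[[0.5, 1, -6, 0, 0, 0, 0], [0.5, 0.9, -5.2, 0, 0, 0, 0], [0.5, 0, 0, 25, 0, 0, 0], [0.5, 0, 0, 25, 0, 0, 0], [0.5, 0, 0, 25, 0, 0, 0], [0.5, 0, 0, 25, 0, 0, 0], [0.5, 0, 0, 20, 0, 0, 0], [0.5, 0, 0, 15, 0, 0, 0], [0.5, 0, 0, 10, 0, 0, 0], [0.5, 0, 0, 0, 0, 0, 0]])

```text
clock: 13.37
eef_pos: [0.577, -0.2222, 0.0677]
tool_rot: [-0.105, 0.994, 0.001, -0.002]
ft_force: [-1.2, 0.5, 0.1]
grip_width: 0.0427
grasp_force: 0.0
```

Run:
```python
from h import *
o=bot.get_obs();print(np.round(o["eef_pos"],4),o["ft_force"]);im=bot.camera("wrist");c=bot.calibration("wrist")
p=np.array(o["eef_pos"]);print(proj([[.578,-.222,.09]],c))
cv2.imwrite("pics/w4.png",im[120:384,120:400])
```

```text
[ 0.577  -0.2222  0.0677] [-1.15169158  0.49940982  0.11649366]
[[255.03362905 270.97542388]]
```

View pics/w4.png

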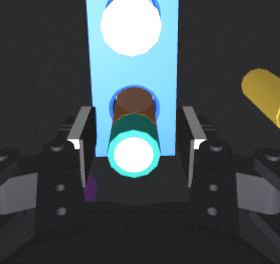

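The cap sits centred between the pads at (134,155) and about 2 mm farther in x than the TCP. I correct that, close, and lift.

move_arm(deltas=[[0.5, -2, 0, 0, 0, 0, 0], [0.15, 0, 0, 0, 0, 0, 0], [0, 0, 0, 0, 0, 0, 0], [0, 0, 0, 0, 0, 0, 0], [0, 0, 0, 0, 0, 0, 0], [0, 0, 0, 0, 0, 0, 0]])

```text
clock: 13.92
eef_pos: [0.5818, -0.2223, 0.0719]
tool_rot: [-0.106, 0.994, -0.001, 0.002]
ft_force: [-0.4, -0.7, 5.1]
grip_width: 0.022
grasp_force: 59.1
```

move_arm(deltas=[[0, 0, 0, -4, 0, 0, 0], [0, 0, 0, -8, 0, 0, 0], [0, 0, 0, -12, 0, 0, 0], [0, 0, 0, -16, 0, 0, 0], [0, 0, 0, -20, 0, 0, 0], [0, 0, 0, -25, 0, 0, 0], [0, 0, 0, -30, 0, 0, 0], [0, 0, 0, -30, 0, 0, 0], [0, 0, 0, -10, 0, 0, 0], [0, 0, 0, 0, 0, 0, 0]])

```text
clock: 14.75
eef_pos: [0.5819, -0.2223, 0.2291]
tool_rot: [-0.106, 0.994, -0.002, 0.003]
ft_force: [0.5, 0.7, -0.2]
grip_width: 0.0223
grasp_force: 59.1
```

```bash
cat > wv.py <<'E'
from h import *
import sys
o=bot.get_obs();M=R.from_quat(o["tool_rot"]).as_matrix();p=np.array(o["eef_pos"])
print(round(o["clock"],2),np.round(p,4),np.round(M[:,1],3),np.round(o["ft_force"],2),round(o["grip_width"],4),o["joint_pos"][5])
c=bot.calibration("wrist");im=bot.camera("wrist");cv2.imwrite("pics/"+sys.argv[1],im)
w=np.array([.5247,.0815,.104]);a=.1551;hx=np.array([np.cos(a),np.sin(a),0]);hy=np.array([-hx[1],hx[0],0])
print("delta tool to well mm",np.round(M.T@(w-p)*1e3,1))
print("pred well, +y cap, -y cap, cap_in_hand",np.round(proj([w,w+.056*hy+[0,0,.037],w-.056*hy+[0,0,.037],p+[0,0,.021]],c),1).tolist())
E
python3 wv.py w5.png
```

```text
14.75 [ 0.5819 -0.2223  0.2291] [-0.211  0.978 -0.004] [ 0.54  0.7  -0.19] 0.0223 -0.5771133520290591
delta tool to well mm [ -7.3 309.5 124. ]
pred well, +y cap, -y cap, cap_in_hand [[588.9, 192.9], [707.2, 210.1], [570.7, 202.5], [253.8, 271.3]]
```

move_arm(deltas=[[0, 0, 10, 0, 0, 0, 3.3], [0, 1, 25, 0, 0, 0, 0], [0, 1, 35, 0, 0, 0, 0], [0, 1, 40, 0, 0, 0, 0], [0, 1, 40, 0, 0, 0, 0], [0, 1, 40, 0, 0, 0, 0], [0, 1, 40, 0, 0, 0, 0], [0, 1, 36, 0, 0, 0, 0], [0, 1, 26, 0, 0, 0, 0], [0, 1.4, 17, 0, 0, 0, 0]])

```text
clock: 15.63
eef_pos: [0.5205, 0.0846, 0.2223]
tool_rot: [-0.079, 0.997, 0.0, -0.003]
ft_force: [0.4, -0.6, -0.7]
grip_width: 0.0225
grasp_force: 59.1
```

move_arm(deltas=[[0, 0, 0, 0, 0, 0, 0], [0, 0, 0, 0, 0, 0, 0], [0, 0, 0, 0, 0, 0, 0]])

```text
clock: 15.88
eef_pos: [0.5222, 0.0813, 0.2234]
tool_rot: [-0.077, 0.997, -0.0, -0.001]
ft_force: [0.5, 0.2, -0.7]
grip_width: 0.0222
grasp_force: 59.1
```

```bash
python3 wv.py w6.png
```

```text
15.88 [0.5222 0.0813 0.2234] [-0.154  0.988 -0.001] [ 0.54  0.18 -0.74] 0.0222 0.0005469791752071675
delta tool to well mm [ -2.8  -0.2 119.4]
pred well, +y cap, -y cap, cap_in_hand [[255.0, 189.8], [326.1, 202.5], [183.5, 202.7], [254.0, 271.0]]
```

View pics/w6.png

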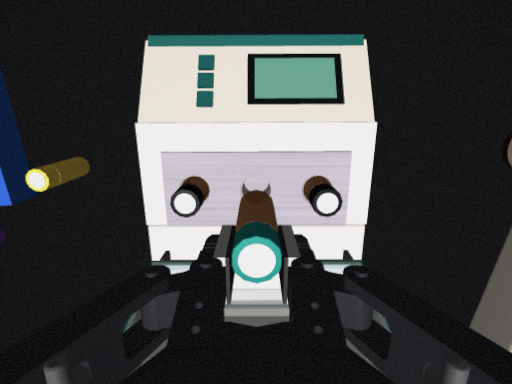

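Caps at (185,203) and (327,203) match the predictions within 1 mm. The held cap is at (257,260), off the TCP line, so I work out the vial's offset in the hand.

Run:
```python
from h import *
c=bot.calibration("wrist");o=bot.get_obs();p=np.array(o["eef_pos"]);M=R.from_quat(o["tool_rot"]).as_matrix();print(np.round(c["K"],1).tolist(),np.round(R.from_quat(c["orientation"]).as_matrix(),3).tolist(),c["position"]-p)
im=cv2.imread("pics/w6.png");hsv=cv2.cvtColor(im,cv2.COLOR_BGR2HSV)
# white cap discs
for roi,n in [((175,195,185,215),"-y"),((315,340,190,215),"+y"),((235,280,238,282),"hand")]:
    x0,x1,y0,y1=roi; s=hsv[y0:y1,x0:x1]; m=((s[...,2]>200)&(s[...,1]<60)).astype(np.uint8)
    k=max(cv2.findContours(m,0,1)[0],key=cv2.contourArea);(u,v),r=cv2.minEnclosingCircle(k);print(n,u+x0,v+y0,r,(u+x0,v+y0))
    for zz in ((.141,) if n!="hand" else (p[2]+.012,p[2]+.018,p[2]+.024)):
        q=ray((u+x0,v+y0),c,zz);print("  ",np.round(q,4),"tool off",np.round(M.T@(q-p)*1e3,1))
        t=[q+.0099*np.array([np.cos(a),np.sin(a),0]) for a in (0,np.pi/2,np.pi)];e=proj(t,c);print("  r px if 9.9mm",np.linalg.norm(e[0]-e[2])/2)
```

```text
[[291.0, 0.0, 256.3], [0.0, 291.0, 189.1], [0.0, 0.0, 1.0]] [[-0.153, 0.952, 0.267], [0.988, 0.147, 0.041], [-0.0, 0.27, -0.963]] [-0.06882676 -0.00959978  0.13478953]
-y 184.81034469604492 202.81034469604492 10.55388069152832 (184.81034469604492, 202.81034469604492)
   [0.5338 0.0268 0.141 ] tool off [ -3.  -55.2  82.8]
  r px if 9.9mm 11.862741099528204
+y 327.11702156066895 202.69148921966553 10.54999828338623 (327.11702156066895, 202.69148921966553)
   [0.5166 0.1374 0.141 ] tool off [-2.9 56.7 82.8]
  r px if 9.9mm 12.12853340127508
hand 256.41891860961914 260.5 18.748607635498047 (256.41891860961914, 260.5)
   [0.5223 0.082  0.2358] tool off [  0.1   1.1 -12. ]
  r px if 9.9mm 18.91611710152714
   [0.519  0.0815 0.2418] tool off [  3.5   1.  -18. ]
  r px if 9.9mm 19.888703890991955
   [0.5156 0.081  0.2478] tool off [  6.9   1.  -24. ]
  r px if 9.9mm 20.966772438086856
```

Run:
```python
from h import *
from scipy.optimize import least_squares
o=bot.get_obs();p=np.array(o["eef_pos"]);M=R.from_quat(o["tool_rot"]).as_matrix();c=bot.calibration("wrist");print(np.round(p,4))
im=cv2.imread("pics/w6.png");hsv=cv2.cvtColor(im,cv2.COLOR_BGR2HSV)
for v in range(176,284,6):
    row=hsv[v,225:290]; print(v,"".join("T" if (78<=h<=100 and s>90 and b>40) else "A" if (h<20 or h>170) and s>80 and b>25 else "W" if b>190 and s<60 else "." for h,s,b in row.astype(int)))
def bound(ox,oy,zt,px=0):
    # tool frame: z down; top at -zt, bottom at 75-zt
    ax=np.array([np.sin(px),0,np.cos(px)]);a=np.linspace(0,6.28,60)
    ring=lambda d:np.array([ox,oy,-zt])+d*ax+.012*(np.c_[np.cos(a),0*a,-np.sin(px)*np.cos(a)]+np.c_[0*a,np.sin(a),0*a])
    return [proj(p+ring(d)@M.T,c) for d in (0,.018,.075)]
for h in [(.0035,.001,.018),(.0001,.001,.012),(.0055,.001,.0215),(.0035,.001,.018,.08),(.0035,.001,.018,-.08)]:
    print(h,[np.round([e.min(0)[0],e.max(0)[0],e.min(0)[1],e.max(0)[1]],0).tolist() for e in bound(*h)])
```

```text
[0.5226 0.081  0.2238]
176 WWWWWWWWWWWWWWWWWWWWWWWWWWWWWWWWWWWWWWWWWWWWWWWWWWWWWWWWWWWWWWWWW
182 WWWWWWWWWWWWWWWWW..WWWWWWWWWWWWWWWWWWWWWWWWW.WWWWWWWWWWWWWWWWWWWW
188 WWWWWWWWWWWWWWW........WWWWWWWWWWWWWWWWW......WWWWWWWWWWWWWWWWWWW
194 WWWWWWWWWWWWWWW.....AAAAAAAAAAAAAAAAAAAAAAA..WWWWWWWWWWWWWWWWWWWW
200 WWWWWWWWWWWWWWW.AAAAAAAAAAAAAAAAAAAAAAAAAAAAAA..WWWWWWWWWWWWWWWWW
206 WWWWWWWWWWWWWW.AAAAAAAAAAAAAAAAAAAAAAAAAAAAAAAAA..WWWWWWWWWWWWWWW
212 WWWWWWWWWWWWW.AAAAAAAAAAAAAAAAAAAAAAAAAAAAAAAAAAA..WWWWWWWWWWWWWW
218 WWWWWWWWWWWW.AAAAAAAAAAAAAAAAAAAAAAAAAAAAAAAAAAAAA..WWWWWWWWWWWWW
224 ............AAAAAAAA..TTTTTTTTTTTTTTTTTTTTT.AAAAAAA..............
230 ..........AAA.TTTTTTTTTTTTTTTTTTTTTTTTTTTTTTTTT.TT.AA............
236 ..........TTTTTTTTTTTTTTTTTTTTTTTTTTTTTTTTTTTTTTTTTTT............
242 .........TTTTTTTTTTTTTTTTTTTTTTTTTTTTTTTTTTTTTTTTTTTTTT..........
248 ........TTTTTTTTTTWWWWWWWWWWWWWWWWWWWWWWWWWWW.TTTTTTTTTT.........
254 ......TTTTTTTTWWWWWWWWWWWWWWWWWWWWWWWWWWWWWWWWWWWWTTTTTTT........
260 ......TTTTTT.WWWWWWWWWWWWWWWWWWWWWWWWWWWWWWWWWWWWWWTTTTTT.......W
266 .......TTTTTTTWWWWWWWWWWWWWWWWWWWWWWWWWWWWWWWWWWWWTTTTTTT........
272 .........TTTTTTTTTWWWWWWWWWWWWWWWWWWWWWWWWWWWWTTTTTTT.T..........
278 .........WWWWWWWW.TTTTTTTTTTTTTTTTTTTTTTTTTTTT.WWWWWWWW..........
(0.0035, 0.001, 0.018) [[230.0, 283.0, 236.0, 284.0], [233.0, 280.0, 220.0, 264.0], [239.0, 274.0, 189.0, 222.0]]
(0.0001, 0.001, 0.012) [[231.0, 282.0, 237.0, 283.0], [234.0, 279.0, 222.0, 263.0], [240.0, 273.0, 191.0, 223.0]]
(0.0055, 0.001, 0.0215) [[229.0, 284.0, 235.0, 285.0], [232.0, 281.0, 219.0, 264.0], [239.0, 274.0, 188.0, 221.0]]
(0.0035, 0.001, 0.018, 0.08) [[230.0, 283.0, 237.0, 283.0], [233.0, 280.0, 218.0, 260.0], [239.0, 274.0, 181.0, 213.0]]
(0.0035, 0.001, 0.018, -0.08) [[230.0, 283.0, 235.0, 285.0], [233.0, 280.0, 222.0, 267.0], [239.0, 273.0, 197.0, 230.0]]
```

The silhouette fits an upright vial with its top 12–15 mm above the TCP and an x offset of 0–2 mm. I'll go down to just above the mouth and compare the vial's bottom with the well at the same depth.

move_arm(deltas=[[0, -2, -0.3, 0, 0, 0, 0], [0, -2, 0, 5, 0, 0, 0], [0, 0, 0, 10, 0, 0, 0], [0, 0, 0, 10, 0, 0, 0], [0, 0, 0, 10, 0, 0, 0], [0, 0, 0, 10, 0, 0, 0], [0, 0, 0, 5, 0, 0, 0], [0, 0, 0, 0, 0, 0, 0], [0, 0, 0, 0, 0, 0, 0]])

```text
clock: 16.68
eef_pos: [0.5267, 0.0823, 0.1745]
tool_rot: [-0.077, 0.997, -0.0, -0.001]
ft_force: [-0.5, -0.1, -0.2]
grip_width: 0.0222
grasp_force: 59.1
```

```bash
python3 wv.py w7.png
python3 - <<'E'
import cv2
im=cv2.imread("pics/w7.png");cv2.imwrite("pics/w7c.png",cv2.resize(im[140:300,157:357],None,fx=3.7,fy=3.7,interpolation=cv2.INTER_CUBIC))
E
```

```text
16.68 [0.5267 0.0823 0.1745] [-0.154  0.988 -0.   ] [-0.52 -0.14 -0.19] 0.0222 0.00045132815262315936
delta tool to well mm [ 2.  -0.5 70.5]
pred well, +y cap, -y cap, cap_in_hand [[254.3, 201.6], [344.3, 220.3], [163.5, 220.4], [254.1, 271.1]]
```

View pics/w7c.png

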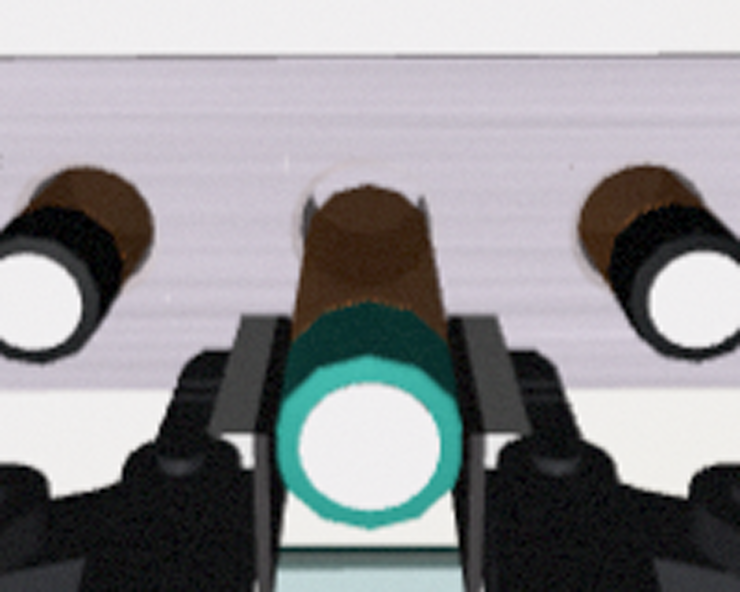

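The vial bottom, at (369,240) in the crop, sits over the well mouth at (366,231), with even gaps left and right. Allowing for parallax it is centred within about 1 mm. I lower slowly and watch the force.

move_arm(deltas=[[0, 0, -0.5, 2, 0, 0, 0], [0, 0, 0, 2, 0, 0, 0], [0, 0, 0, 2, 0, 0, 0], [0, 0, 0, 2, 0, 0, 0], [0, 0, 0, 2, 0, 0, 0], [0, 0, 0, 1, 0, 0, 0]])

```text
clock: 17.23
eef_pos: [0.5269, 0.0818, 0.1637]
tool_rot: [-0.077, 0.997, -0.0, -0.0]
ft_force: [-0.8, 0.2, 0.3]
grip_width: 0.0221
grasp_force: 59.1
```

move_arm(deltas=[[0, 0, 0, 1, 0, 0, 0], [0, 0, 0, 1, 0, 0, 0], [0, 0, 0, 1, 0, 0, 0], [0, 0, 0, 1, 0, 0, 0]])

```text
clock: 17.57
eef_pos: [0.5274, 0.0818, 0.1603]
tool_rot: [-0.077, 0.997, 0.0, 0.0]
ft_force: [0.5, -0.6, -0.5]
grip_width: 0.0225
grasp_force: 59.2
```

move_arm(deltas=[[0, 0, 0, 1, 0, 0, 0], [0, 0, 0, 1, 0, 0, 0], [0, 0, 0, 1, 0, 0, 0], [0, 0, 0, 1, 0, 0, 0]])

```text
clock: 17.9
eef_pos: [0.5274, 0.0818, 0.1561]
tool_rot: [-0.077, 0.997, 0.0, 0.0]
ft_force: [0.7, 1.1, 0.0]
grip_width: 0.0225
grasp_force: 59.3
```

```bash
python3 st.py
```

```text
t 17.9 [0.5274 0.0818 0.1561] u,w -68.3 51.1 r 85.3 th 0.529 Fu Fy Fz [0.9 1.  0. ] tau_y [ 0.02 -0.25  0.05] grip 0.0225 59.3
joints [ 0.15  0.36 -0.06  1.16  0.   -0.  ]
```

It is inside the mouth with no load, so I continue.

move_arm(deltas=[[0, 0, 0, 2, 0, 0, 0], [0, 0, 0, 2, 0, 0, 0], [0, 0, 0, 2, 0, 0, 0], [0, 0, 0, 2, 0, 0, 0], [0, 0, 0, 2, 0, 0, 0]])

```text
clock: 18.32
eef_pos: [0.5273, 0.0818, 0.1459]
tool_rot: [-0.077, 0.997, 0.0, 0.0]
ft_force: [1.0, -0.1, 0.2]
grip_width: 0.022
grasp_force: 59.3
```

```bash
python3 st.py
```

```text
t 18.32 [0.5273 0.0818 0.1459] u,w -68.4 40.9 r 79.7 th 0.427 Fu Fy Fz [ 1.  -0.2  0.2] tau_y [ 0.04 -0.42  0.02] grip 0.022 59.3
joints [ 0.15  0.36 -0.07  1.13  0.   -0.  ]
```

move_arm(deltas=[[0, 0, 0, 2, 0, 0, 0], [0, 0, 0, 2, 0, 0, 0], [0, 0, 0, 2, 0, 0, 0], [0, 0, 0, 1.5, 0, 0, 0], [0, 0, 0, 1.5, 0, 0, 0]])

```text
clock: 18.73
eef_pos: [0.5273, 0.0818, 0.137]
tool_rot: [-0.077, 0.997, 0.0, 0.0]
ft_force: [2.4, -0.1, 0.8]
grip_width: 0.0225
grasp_force: 59.3
```

```bash
python3 st.py
```

```text
t 18.73 [0.5273 0.0818 0.137 ] u,w -68.4 32.0 r 75.5 th 0.325 Fu Fy Fz [ 2.4 -0.5  0.8] tau_y [ 0.07 -0.48  0.07] grip 0.0225 59.3
joints [ 0.15  0.37 -0.09  1.11 -0.   -0.  ]
```

move_arm(deltas=[[0, -0.7, 0, 1, 0, 0, 0], [0, 0, 0, 1, 0, 0, 0], [0, 0, 0, 1, 0, 0, 0], [0, 0, 0, 1, 0, 0, 0]])

```text
clock: 19.07
eef_pos: [0.5275, 0.0819, 0.1328]
tool_rot: [-0.077, 0.997, -0.0, -0.0]
ft_force: [1.6, 0.1, 0.0]
grip_width: 0.0222
grasp_force: 59.3
```

move_arm(deltas=[[0, 0, 0, 1, 0, 0, 0], [0, 0, 0, 1, 0, 0, 0], [0, 0, 0, 1, 0, 0, 0]])

```text
clock: 19.32
eef_pos: [0.5275, 0.0818, 0.1298]
tool_rot: [-0.077, 0.997, -0.0, -0.0]
ft_force: [0.9, 0.5, -1.5]
grip_width: 0.0223
grasp_force: 59.3
```

move_arm(deltas=[[0, 0, 0, 0.7, 0, 0, 0], [0, 0, 0, 0.7, 0, 0, 0], [0, 0, 0, 0.6, 0, 0, 0]])

```text
clock: 19.57
eef_pos: [0.5276, 0.0819, 0.1278]
tool_rot: [-0.077, 0.997, -0.0, -0.0]
ft_force: [0.6, 0.9, -0.1]
grip_width: 0.022
grasp_force: 59.3
```

move_arm(deltas=[[0, 0, 0, 0.7, 0, 0, 0], [0, 0, 0, 0.7, 0, 0, 0], [0, 0, 0, 0.6, 0, 0, 0]])

```text
clock: 19.82
eef_pos: [0.5276, 0.0819, 0.1258]
tool_rot: [-0.077, 0.997, 0.0, -0.0]
ft_force: [-0.2, 0.7, -0.8]
grip_width: 0.0225
grasp_force: 59.3
```

move_arm(deltas=[[0, 0, 0, 0.7, 0, 0, 0], [0, 0, 0, 0.7, 0, 0, 0], [0, 0, 0, 0.6, 0, 0, 0]])

```text
clock: 20.07
eef_pos: [0.5276, 0.0819, 0.1238]
tool_rot: [-0.077, 0.997, -0.0, -0.0]
ft_force: [0.1, 0.3, -0.5]
grip_width: 0.0222
grasp_force: 59.2
```

move_arm(deltas=[[0, 0, 0, 0.5, 0, 0, 0], [0, 0, 0, 0.5, 0, 0, 0], [0, 0, 0, 0.5, 0, 0, 0]])

```text
clock: 20.32
eef_pos: [0.5278, 0.0819, 0.1229]
tool_rot: [-0.077, 0.997, 0.0, 0.0]
ft_force: [-0.9, 0.3, 5.6]
grip_width: 0.0223
grasp_force: 59.7
```

Contact at 5.6 N, exactly at the predicted depth (TCP at 0.123 m), so the vial is fully home. Release and retreat straight up.

move_arm(deltas=[[0.3, 0, 0, 0, 0, 0, 0], [0.36, 0, 0, 0, 0, 0, 0], [0.42, 0, 0, 0, 0, 0, 0], [0.42, 0, 0, 0, 0, 0, 0], [0.42, 0, 0, -4, 0, 0, 0], [0.42, 0, 0, -8, 0, 0, 0], [0.42, 0, 0, -15, 0, 0, 0], [0.42, 0, 0, -25, 0, 0, 0], [0.42, 0, 0, -30, 0, 0, 0], [0.42, 0, 0, -20, 0, 0, 0]])

```text
clock: 21.15
eef_pos: [0.5285, 0.082, 0.2278]
tool_rot: [-0.077, 0.997, 0.0, 0.002]
ft_force: [0.9, -0.5, 1.3]
grip_width: 0.0357
grasp_force: 0.0
```

move_arm(deltas=[[0.42, 10, 0, -20, 0, 0, 0], [0.42, 25, 0, -10, 0, 0, 0], [0.42, 30, 0, 0, 0, 0, 0], [0.42, 20, 0, 0, 0, 0, 0], [0.42, 0, 0, 0, 0, 0, 0], [0.42, 0, 0, 0, 0, 0, 0]])

```text
clock: 21.65
eef_pos: [0.4435, 0.0688, 0.2558]
tool_rot: [-0.077, 0.997, 0.0, 0.001]
ft_force: [0.2, 0.3, 0.2]
grip_width: 0.0362
grasp_force: 0.0
```

Run:
```python
from h import *
c=bot.calibration("wrist");im=bot.camera("wrist");s=bot.camera("scene");cs=bot.calibration("scene")
a=.1551;hx=np.array([np.cos(a),np.sin(a),0]);hy=np.array([-hx[1],hx[0],0]);w=np.array([.5252,.0819,.141])
print(np.round(proj([w+.056*hy,w,w-.056*hy],c),1).tolist())
A=cv2.resize(im,(440,330));B=cv2.resize(s[110:240,230:380],(350,303),interpolation=cv2.INTER_CUBIC)
o=np.zeros((330,790,3),np.uint8);o[:,:440]=A;o[:303,440:]=B;cv2.imwrite("pics/fin.png",o);print(bot.get_obs()["ft_force"],bot.get_obs()["eef_pos"])
```

```text
[[313.5, 270.1], [255.7, 270.2], [197.8, 270.2]]
[ 0.76422288  0.06507854 -0.49556727] [0.44467267 0.0689401  0.25522426]
```

View pics/fin.png

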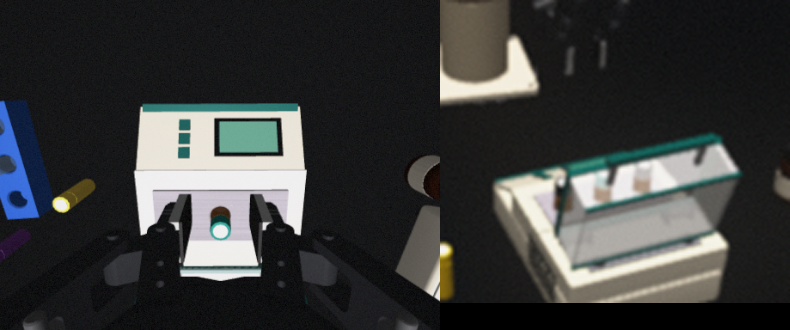

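The new vial's cap is at (256,269) in full-frame pixels; for a seated vial the prediction was (255.7,270.2). The cover stands back on its stop and the robot touches nothing.

```bash
python3 -c "
from workcell import bot
print(bot.job_done())"
```

```text
the job is handed in; nothing more can be done
None
```

The cover is open on its stop (met at about 4 N, near 1.85 rad), the teal-capped vial is fully home in the middle well, and the job is handed in at about 22 s; no verdict came back.

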